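# Switch on the readout and gauge the oak block

## Robot

A 6-joint arm with a two-finger parallel gripper is mounted at the origin on the work surface. World frame = base frame: x ahead of the robot, y to its left, z up, the work surface at z = 0. Lengths are in m, angles in rad, forces in N, time in s.
With the tool pointing down it reaches from about 0.425 to 1.125 m from the base axis. Payload 14.9 kg.
Tool frame: the origin (TCP) lies on the front face of the gripper's body, between the roots of the fingers; the fingertips stand 78 mm ahead of it and the grasp point (between the pads) lies 60 mm ahead of it (robot.tips_ahead is the distance from the TCP to the fingertips, in m); z points along the fingers, y is the line along which they close (so a half turn about z gives the same grasp; the last joint's range is limited). The gripper opens to 91 mm and grips with 3 to 60 N. Pads are 32 mm wide; open, the fingers measure 118 mm over their backs; the gripper's body (76 mm by 178 mm) begins 60 mm behind the grasp point.
Start: joints at [1.08, 0.379, 1.734, -0, 1.028, -0.033], TCP at [0.309, 0.628, 0.292] pointing down, gripper open.
Joint ranges: [-2.77, 2.77], [-0.74, 2.19], [0, 2.66], [-1.06, 4.2], [0.31, 2.87], [-3.08, 3.08]. Speed limits (rad/s): [1.89, 1.89, 2.39, 3.14, 3.14, 3.14].

## Interface

Orientations are given as a rotation vector (axis times angle).
In Python, from cell import robot gives the robot as it stands.
- The arm moves only by the shell command python3 -m crank 'ROWS' [FORCE]. ROWS is text: rows parted by semicolons, each of 7 numbers parted by spaces: the closure in counts, from 0 (fully open) to 255 (shut), then the shift along the tool's x, y, z in cm, then the turn, a rotation vector about the tool's x, y, z in degrees. A call has 1 to 12 rows; each row shifts and turns the commanded pose from where the row before left it, along the tool's axes as they then stand; what a row does not reach is not made up. A row lasts 1/8 s, in which the tool goes at most 62.5 mm and 10.7 degrees, less where a joint would pass 70% of its speed; a pose out of reach is approached as far as the arm can. A call is refused whole if a number of a shift passes 6.25 or a number of a turn 10.7, either way. A call with a gripper value outside its range is refused whole. The fingers move at their own pace and stop on an object; FORCE is the grip in N (left out, the last holds). Time passes only in rows, so rows that do not move let the fingers close. It gives the time, the measured TCP pose, the force, the opening and the grip force at its end, in the units of the state.
- robot.sense(): the state, without advancing time (a new reading comes with each control period).
- robot.capture(name): name is "side" or "top"; returns a dict with "frame" (400x640x3 uint8, red, green, blue), "depth" (400x640 float32, m along the optical axis (not along the pixel's ray), 0 where there is no reading), "intrinsics" (3x3 intrinsics, pixels), "camera_from_world" (4x4, takes a point from world to camera coordinates). Camera axes: x right, y down, z forward; pixel columns grow to the right and rows downward; lengths in m; the calibration is good to about 2 mm. A picture is of the moment at which its call begins.
- robot.hand_in(): hands the job in; it is judged then, once.
Trained networks look in a picture, given as the dict that the camera call returned (one of the last four; its "shot" number tells which), for a name from the list of things; names that differ only in an ending like _2 or _b are one class to them, and where a whole thing is asked for, a point or a joint stands for the part that bears it (a point fixed in the world has none). Each returns a list of dicts, best first, with "score" (0 to 1); they miss things now and then, are a little off and sometimes report something else, mostly with a low value. They report only what shows in the picture. A call takes as long as a camera call.
- robot.boxes_of(name, picture): "location" ([x, y, z] in m, in world coordinates, good to about 4 mm: the middle of the surface that is visible of it).
- robot.place_of(name, picture): "location" ([x, y, z] in m, in world coordinates, good to about 4 mm: a listed point, or the origin of a listed thing).
The state is a dict: "time_s": time; "qpos": joint angles; "qvel": joint speeds; "effort": joint torques, N m; "tool_pos": TCP position; "ee_rot": TCP orientation; "force": force on the tool from outside, world axes, zero at the start; "moment": the same for the moment, N m; "grip_width": finger opening in m; "grasp_force": force on a finger pad.
Only numpy, scipy, OpenCV 4.12 (cv2) and the standard library are available. Lean on these libraries where they do the work, as an engineer would, in place of code of your own. Each camera call takes 0.05 s, during which the arm holds its last target. There are 200 camera calls.

## Task

Check the thickness of the oak block, the short stout one among the three oak pieces: first switch the gauge's readout box on (lift its guard flap, push the toggle beneath fully over towards the hinge side, lower the flap fully shut again). Then take the bridge gauge from its slanted stand and set it gently down upright astride the narrow width of the block, over its middle, with both legs flat on the worktop and the sprung foot resting on the block, and let go. Leave the block and everything else where it is.

Things in the scene. Friction and masses are not known exactly. Their poses are not given: they have to be found in the camera images.
- table: Oak worktop, top face at z = 0 (origin: a point in its top face).
- reader: White readout box, fixed. Origin: centre of its underside; x points to its hinge side (away from the robot at yaw 0), z up. Base 150 (x) by 130 (y) by 30 mm high; on it two side walls 8 mm thick at y = +-61 mm and a far wall at x = +66 mm, all up to z = 80 mm; open in front (-x). The toggle stands between the side walls (114 mm apart inside).
- flap (a joint): Hinge of the grey guard flap, rad: 0 = shut (lying flat on the walls), grows as its front edge lifts and swings up and over towards +x of the box; stop at 1.9. A stiff hinge (0.12 N m friction): it stays where it is left. The start may be slightly ajar (up to 0.3). Axis along the box's y at x = +65, z = 83 mm of the box. The flap is a flat plate 140 by 128 by 5 mm reaching 135 mm to -x from the hinge, 10 mm beyond the walls' front ends when shut. Weighs 0.12 kg.
- flap_hinge (a point): Point on the flap's hinge axis, mid-width (its axes turn with the flap).
- flap_tab (a point): Grip point in the flap's upright tab: a fin 12 mm thick (flap's y), 34 mm long (x), rising 42 mm above the plate; the point is 100 mm from the hinge along the plate and 32 mm above the plate's mid-plane, 12 mm below the fin's top. Its axes turn with the flap: x along the plate to the hinge, z out of the plate.
- toggle (a joint): Toggle switch under the flap, rad: 0 = off (leans 0.45 rad to the box's -x), 0.9 = on (leans 0.45 rad to +x). Stays where it is left (0.03 N m friction). Starts at up to 0.12. Its pivot is at x = -20, y = 0, z = 30 mm of the box.
- toggle_tip (a point): Tip of the toggle, on its centre line 44 mm from its pivot; its grip is 14 mm wide (y), 12 mm thick, 20 mm long.
- stand: Slanted plywood stand, fixed, 150 mm wide (y; 160 over its side lips), about 130 mm deep, 102 mm high. Origin: at worktop level, straight below the gauge's origin when it rests there; x, y, z axes as the box's (x away from the robot at yaw 0). The gauge rests on its ledge and leans 0.5 rad (29 degrees) from vertical, its top towards the stand's -x (towards the robot at yaw 0). Lips 5 mm thick beside the legs keep it from sliding sideways; it lifts straight up freely.
- gauge: Bridge gauge, aluminium with black handle, 0.4 kg, loose. Origin: midway between the two legs at the level of their soles; z up the handle, y along the bridge. Legs 18 mm (y) by 44 mm (x) by 74 mm, 140 mm over their outer faces, 104 mm apart inside. Bridge 18 mm high above them, handle 30 by 30 mm from z = 91 to 151 mm. Starts leaning in the stand with its origin 42 mm above the stand's origin and the same yaw. The soles stand flat on the worktop when the origin is at z = 0.
- gauge_grip (a point): Centre of the gauge's handle for gripping, at z = 128 mm of the gauge, axes as the gauge's.
- gauge_foot (a joint): Sprung foot of the gauge, m: 0 = fully out; grows as the foot is pushed up into the bridge, to 0.05. A soft spring (25 N/m, 0.5 N at 0) pushes it out. Stood flat astride a piece, the foot's underside is at 12 mm + this value: 26 mm on the 38 mm block.
- foot_tip (a point): Centre of the underside of the gauge's steel foot disc (28 mm diameter), on the gauge's z axis, 12 mm above its soles when fully out.
- block: Oak block, the piece to be gauged: 110 (x) by 64 (y) by 38 mm high, loose, 0.25 kg. Origin: centre of its underside.
- strip: Oak strip 200 (x) by 32 (y) by 22 mm high, loose. Origin: centre of its underside. Not to be disturbed.
- rail_bar: Round oak rail 28 mm thick with 30 mm square ends, 174 mm long (x), lying. Origin: centre of its underside. Not to be disturbed.
- jar: Terracotta jar, 52 mm diameter, 75 mm high, upright; a bystander. Origin: centre of its underside.
- mug: Blue mug, 80 mm diameter, 90 mm high, handle to its +y; a bystander. Origin: centre of its underside.
- mill: Dark wooden pepper mill, 54 mm diameter, 150 mm high; a bystander. Origin: centre of its underside.
- salt: White ceramic salt pot, 60 mm diameter, 130 mm high; a bystander. Origin: centre of its underside.
- bowl: White bowl, 120 mm diameter, 50 mm high; a bystander. Origin: centre of its underside.

How it is judged:
By the outcome, as a careful person would: the job done as asked, in the order asked, and still so for the second after the job is handed in, with the robot touching nothing.
It also fails if it takes over 72 s, if anything falls off the work surface, if the arm or the gripper's body presses on something with over 40 N, if the wrist force passes 120 N, or if a joint passes its speed limit or range.

## Working session

There is one attempt and no reset: what is moved stays moved. The work goes in short steps, Python scripts to look and compute and a shell command to move; the robot and the scene stay as the last step left them, time stands still between calls to the robot, and variables do not carry over. Pictures are saved under pics/ and viewed, at most 10 in all, crops included, and the job is handed in when it is done.

```bash
mkdir -p pics; ls; cat > h.py <<'E'
import numpy as np, cv2
from cell import robot
from scipy.spatial.transform import Rotation as R
def cloud(p):
    K=np.array(p["intrinsics"]);T=np.linalg.inv(np.array(p["camera_from_world"]));d=p["depth"]
    v,u=np.mgrid[:d.shape[0],:d.shape[1]]
    c=np.stack([(u-K[0,2])*d/K[0,0],(v-K[1,2])*d/K[1,1],d],-1)
    w=c@T[:3,:3].T+T[:3,3]; w[d==0]=np.nan
    return w
def pix(p,X):
    T=np.array(p["camera_from_world"]);c=T[:3,:3]@np.array(X)+T[:3,3];q=np.array(p["intrinsics"])@c;return (q[:2]/q[2]).round().astype(int)
def save(p,n): cv2.imwrite("pics/"+n+".png",p["frame"][...,::-1])
E
python3 - <<'E'
from h import *
for n in("top","side"):
    p=robot.capture(n);save(p,n+"0")
    for t in["reader","flap_hinge","flap_tab","toggle_tip","stand","gauge","gauge_grip","foot_tip","block","strip","rail_bar","jar","mug","mill","salt","bowl"]:
        for r in robot.place_of(t,p)[:2]: print(n,t,round(r["score"],2),np.round(r["location"],3),pix(p,r["location"]))
    np.save(n+"0.npy",cloud(p))
s=robot.sense();print(s["time_s"],s["tool_pos"],s["ee_rot"],R.from_rotvec(s["ee_rot"]).as_matrix().round(3))
E
```

```text
pics
top reader 0.67 [ 0.516 -0.366  0.   ] [444 238]
top reader 0.54 [ 0.774  0.058 -0.003] [292 146]
top flap_hinge 0.77 [ 0.582 -0.374  0.079] [454 209]
top flap_tab 0.81 [ 0.486 -0.356  0.12 ] [454 244]
top toggle_tip 0.64 [0.484 0.366 0.048] [171 244]
top stand 0.58 [ 0.487  0.368 -0.002] [176 245]
top stand 0.41 [ 0.609  0.013 -0.   ] [307 203]
top gauge 0.58 [0.489 0.364 0.04 ] [173 242]
top gauge 0.25 [0.485 0.365 0.049] [172 243]
top gauge_grip 0.81 [0.428 0.36  0.156] [159 262]
top foot_tip 0.74 [ 0.718 -0.295 -0.001] [416 166]
top foot_tip 0.71 [ 0.484  0.364 -0.002] [177 246]
top block 0.77 [ 0.549  0.167 -0.002] [251 223]
top block 0.69 [ 0.483 -0.357  0.123] [454 245]
top strip 0.98 [ 0.575 -0.163 -0.003] [370 216]
top rail_bar 0.64 [ 0.609  0.013 -0.002] [307 203]
top jar 0.83 [0.386 0.039 0.003] [296 284]
top mug 0.91 [ 0.776  0.06  -0.   ] [291 145]
top mill 0.72 [ 0.765 -0.093 -0.   ] [345 149]
top salt 0.86 [ 0.718  0.261 -0.   ] [220 164]
top salt 0.17 [0.488 0.368 0.   ] [176 244]
top bowl 0.7 [ 0.718 -0.291  0.001] [415 166]
top bowl 0.45 [ 0.483 -0.358  0.12 ] 
[... 188 characters left out ...]
0.367 0.039] [245 166]
side gauge_grip 0.95 [0.431 0.361 0.155] [223 140]
side block 0.76 [0.548 0.162 0.   ] [282 205]
side strip 0.58 [ 0.578 -0.162 -0.003] [335 272]
side rail_bar 0.66 [0.604 0.009 0.001] [318 229]
side jar 0.86 [0.388 0.035 0.001] [243 244]
side jar 0.37 [ 0.578 -0.166 -0.   ] [335 272]
side mug 0.64 [0.774 0.065 0.001] [361 203]
side mill 0.68 [ 0.768 -0.089  0.006] [385 233]
side mill 0.21 [ 0.519 -0.366  0.   ] [349 341]
side salt 0.69 [ 0.713  0.258 -0.001] [319 176]
side bowl 0.45 [0.39  0.034 0.006] [244 243]
1.7 [0.30938969 0.62793663 0.2922708 ] [7.12800287e-01 3.05964613e+00 1.12812785e-04] [[-0.897  0.442  0.   ]
 [ 0.442  0.897  0.   ]
 [ 0.     0.    -1.   ]]
```

View pics/top0.png

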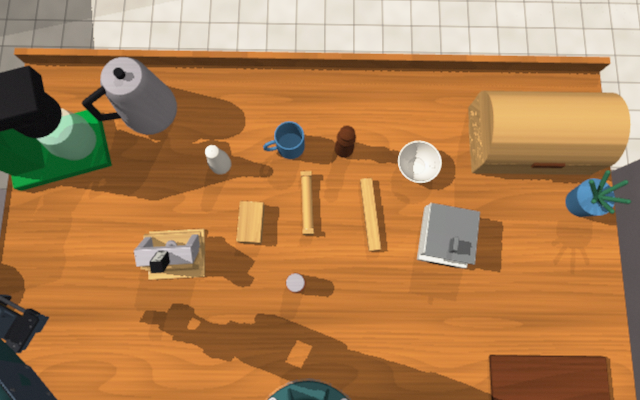

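View pics/side0.png

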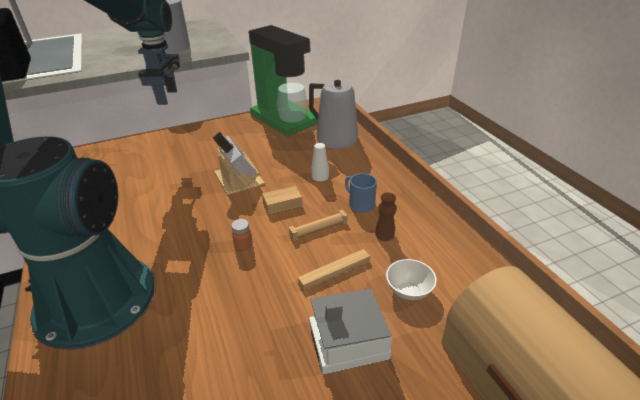

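The top view shows the reader at (450,237), the stand with the gauge at (175,250), the block at (250,222), the rail at (307,203) and the strip at (370,215). That agrees with the networks. Next I need the yaws.

```bash
python3 - <<'E'
from h import *
for n in("top","side"):
    W=np.load(n+"0.npy").reshape(-1,3)
    def rect(c,r,z0,z1,name):
        m=(np.hypot(W[:,0]-c[0],W[:,1]-c[1])<r)&(W[:,2]>z0)&(W[:,2]<z1);q=W[m]
        rc=cv2.minAreaRect((q[:,:2]*1000).astype(np.float32));print(n,name,m.sum(),[np.round(x,1) for x in rc],'zmed',np.median(q[:,2]).round(4) if m.any() else 0)
    rect((.549,.165),.085,.03,.045,"block")
    rect((.517,-.367),.12,.074,.094,"flap")
    rect((.484,-.357),.05,.105,.16,"tab")
    rect((.60,.012),.12,.02,.04,"rail")
    rect((.577,-.163),.12,.015,.03,"strip")
    rect((.488,.366),.15,.10,.135,"bridge")
    rect((.488,.366),.15,.14,.2,"handle")
    rect((.488,.366),.15,.006,.02,"standbase")
    # flap plane fit
    m=(np.hypot(W[:,0]-.52,W[:,1]+.367)<.09)&(W[:,2]>.07)&(W[:,2]<.105);q=W[m];A=np.c_[q[:,:2]-[.52,-.367],np.ones(m.sum())]
    for _ in range(3):
        s=np.linalg.lstsq(A,q[:,2],rcond=None)[0];k=abs(A@s-q[:,2])<.006;A=A[k];q=q[k]
    print("plane",s.round(3),len(q))
E
```

```text
top block 979 [array([549.8, 166. ]), array([ 65.1, 110.6]), np.float64(87.6)] zmed 0.0383
top flap 2344 [array([ 519.7, -362.1]), array([130.3, 141.7]), np.float64(80.2)] zmed 0.0889
top tab 111 [array([ 486. , -357.2]), array([14.1, 35.2]), np.float64(78.4)] zmed 0.1317
top rail 613 [array([603.6,  65.6]), array([174. , 132.1]), np.float64(3.6)] zmed 0.0276
top strip 857 [array([ 579.1, -159.8]), array([201. ,  32.8]), np.float64(6.5)] zmed 0.0221
top bridge 964 [array([451.1, 363.4]), array([ 61.8, 141.9]), np.float64(3.7)] zmed 0.123
top handle 304 [array([428.7, 361.1]), array([49.8, 31.2]), np.float64(3.0)] zmed 0.1716
top standbase 702 [array([494.6, 362. ]), array([274.4, 280.4]), np.float64(69.8)] zmed 0.0085
plane [-0.058  0.008  0.089] 2475
side block 512 [array([548.3, 162.7]), array([ 70.4, 111.6]), np.float64(86.1)] zmed 0.037
side flap 3255 [array([ 517.7, -365.5]), array([132.5, 140.6]), np.float64(80.3)] zmed 0.0883
side tab 223 [array([ 484.1, -360.3]), array([14.4, 34.3]), np.float64(80.2)] zmed 0.1254
side rail 442 [array([602.4,  62.9]), array([174.7, 138.4]), np.float64(3.5)] zmed 0.0267
side strip 790 [array([ 577.3, -163. ]), array([201.1,  35.8]), np.float64(6.6)] zmed 0.0213
side bridge 343 [array([450.5, 357.5]), array([ 56.4, 142.4]), np.float64(4.0)] zmed 0.1199
side handle 154 [array([426.4, 359.2]), array([46.6, 39. ]), np.float64(0.4)] zmed 0.1644
side standbase 334 [array([463. , 356.2]), array([129.2, 143.5]), np.float64(3.3)] zmed 0.0081
plane [-0.057  0.014  0.089] 3086
```

```bash
cat >> h.py <<'E'
def fr(yaw,tilt=0):
    """tool rotation: pointing down, closing line y along yaw-rotated world y; tilt>0 leans fingers toward +x (yawed)"""
    z=np.array([np.sin(tilt),0,-np.cos(tilt)]);y=np.array([0,1.,0]);x=np.cross(y,z)
    return R.from_euler("z",yaw,degrees=True)*R.from_matrix(np.c_[x,y,z])
def plan(wps,start=None):
    """wps: (pos_tcp, Rot, nrows) -> prints rows"""
    if start is None:
        s=robot.sense();start=(np.array(s["tool_pos"]),R.from_rotvec(s["ee_rot"]))
    p,r=start
    for q,t,n in wps:
        q=np.array(q);dr=(r.inv()*t).as_rotvec()/n;d=(q-p)/n
        for i in range(n):
            a=r.inv().apply(d)*100;print("0 "+" ".join("%.2f"%k for k in [*a,*np.degrees(dr)]),end="; ")
            r=r*R.from_rotvec(dr)
        p=q;r=t;print()
BY=-9.8;BO=np.array([.5175,-.366,0])
def box(x,y,z): return BO+R.from_euler("z",BY,degrees=True).apply([x,y,z])
E
python3 - <<'E'
from h import *
print(box(65,0,83)if 0 else box(.065,0,.083),box(.065-.1,0,.115))
F=fr(BY);print(F.as_matrix().round(2))
g=box(-.0345,0,.121)
plan([((.48,.45,.29),F,4),((.56,.15,.29),F,6),((.56,-.15,.29),F,5),((g[0],g[1],.28),F,4),(g+[0,0,.06],F,3)])
E
```

```text
[ 0.58155151 -0.37706362  0.083     ] [ 0.48301072 -0.36004267  0.115     ]
[[-0.99  0.17  0.  ]
 [ 0.17  0.99  0.  ]
 [ 0.    0.   -1.  ]]
0 -5.79 -2.11 0.06 0.00 0.00 -4.11; 0 -5.63 -2.51 0.06 0.00 0.00 -4.11; 0 -5.43 -2.91 0.06 0.00 0.00 -4.11; 0 -5.21 -3.29 0.06 0.00 0.00 -4.11; 
0 -2.16 -4.70 0.00 0.00 0.00 0.00; 0 -2.16 -4.70 0.00 0.00 0.00 0.00; 0 -2.16 -4.70 0.00 0.00 0.00 0.00; 0 -2.16 -4.70 0.00 0.00 0.00 0.00; 0 -2.16 -4.70 0.00 0.00 0.00 0.00; 0 -2.16 -4.70 0.00 0.00 0.00 0.00; 
0 -1.02 -5.91 0.00 0.00 0.00 0.00; 0 -1.02 -5.91 0.00 0.00 0.00 0.00; 0 -1.02 -5.91 0.00 0.00 0.00 0.00; 0 -1.02 -5.91 0.00 0.00 0.00 0.00; 0 -1.02 -5.91 0.00 0.00 0.00 0.00; 
0 0.99 -5.50 0.25 0.00 0.00 0.00; 0 0.99 -5.50 0.25 0.00 0.00 0.00; 0 0.99 -5.50 0.25 0.00 0.00 0.00; 0 0.99 -5.50 0.25 0.00 0.00 0.00; 
0 0.00 0.00 3.30 0.00 0.00 0.00; 0 0.00 0.00 3.30 0.00 0.00 0.00; 0 0.00 0.00 3.30 0.00 0.00 0.00;
```

```bash
python3 -m crank '0 -5.8 -2.1 0 0 0 -4.1; 0 -5.6 -2.5 0 0 0 -4.1; 0 -5.4 -2.9 0 0 0 -4.1; 0 -5.2 -3.3 0 0 0 -4.1; 0 -2.2 -4.7 0 0 0 0; 0 -2.2 -4.7 0 0 0 0; 0 -2.2 -4.7 0 0 0 0; 0 -2.2 -4.7 0 0 0 0; 0 -2.2 -4.7 0 0 0 0; 0 -2.2 -4.7 0 0 0 0; 0 -1 -5.9 0 0 0 0; 0 -1 -5.9 0 0 0 0' 5
python3 -m crank '0 -1 -5.9 0 0 0 0; 0 -1 -5.9 0 0 0 0; 0 -1 -5.9 0 0 0 0; 0 1 -5.5 0.25 0 0 0; 0 1 -5.5 0.25 0 0 0; 0 1 -5.5 0.25 0 0 0; 0 1 -5.5 0.25 0 0 0; 0 0 0 0 0 0 0'
python3 - <<'E'
from h import *
plan([((.4845,-.3585,.183),fr(BY),3)])
p=robot.capture("top")
for t in("flap_tab","flap_hinge"): print(t,[(round(r["score"],2),np.round(r["location"],3)) for r in robot.place_of(t,p)])
E
```

```text
time_s: 3.2
tool_pos: [0.5609, 0.0285, 0.2924]
ee_rot: [0.269, 3.13, 0.0]
force: [1.3, 0.4, 1.1]
grip_width: 0.0916
grasp_force: 0.0
time_s: 4.2
tool_pos: [0.4821, -0.362, 0.2821]
ee_rot: [0.275, 3.13, -0.0]
force: [-0.2, 0.8, -0.4]
grip_width: 0.0913
grasp_force: 0.0
0 -0.06 0.13 3.30 -0.01 0.00 -0.08; 0 -0.06 0.13 3.30 -0.01 0.00 -0.08; 0 -0.06 0.13 3.30 -0.01 0.00 -0.08; 
flap_tab [(0.87, array([ 0.483, -0.356,  0.122]))]
flap_hinge [(0.84, array([ 0.583, -0.378,  0.08 ]))]
```

```bash
python3 -m crank '0 -0.06 0.1 3.3 0 0 0; 0 -0.06 0.1 3.3 0 0 0; 0 -0.06 0.1 3.3 0 0 0; 0 0 0 0 0 0 0; 255 0 0 0 0 0 0; 255 0 0 0 0 0 0; 255 0 0 0 0 0 0; 255 0 0 0 0 0 0; 255 0 0 0 0 0 0; 255 0 0 0 0 0 0; 255 0 0 0 0 0 0' 6
```

```text
time_s: 5.72
tool_pos: [0.4856, -0.3565, 0.1832]
ee_rot: [-0.269, -3.13, -0.0]
force: [-0.2, -1.5, 0.6]
grip_width: 0.0239
grasp_force: 0.0
```

```bash
python3 -m crank '255 0 0 0 0 0 0; 255 0 0 0 0 0 0; 255 0 0 0 0 0 0' 6; python3 - <<'E'
import numpy as np
a=np.linspace(.368,1.91,13);x=-10.5*np.cos(a);z=10.5*np.sin(a)
print("; ".join("255 %.2f 0 %.2f 0 0 0"%(-u,-w) for u,w in zip(np.diff(x),np.diff(z))))
E
```

```text
time_s: 6.1
tool_pos: [0.4855, -0.3576, 0.1834]
ee_rot: [0.269, 3.13, -0.003]
force: [-3.8, -11.6, -2.3]
grip_width: 0.0151
grasp_force: 6.0
255 -0.56 0 -1.22 0 0 0; 255 -0.72 0 -1.14 0 0 0; 255 -0.86 0 -1.04 0 0 0; 255 -0.98 0 -0.92 0 0 0; 255 -1.09 0 -0.79 0 0 0; 255 -1.19 0 -0.64 0 0 0; 255 -1.26 0 -0.48 0 0 0; 255 -1.31 0 -0.32 0 0 0; 255 -1.34 0 -0.15 0 0 0; 255 -1.35 0 0.02 0 0 0; 255 -1.33 0 0.20 0 0 0; 255 -1.30 0 0.37 0 0 0
```

```bash
python3 -m crank '255 0 -0.15 0 0 0 0; 255 0 0 0 0 0 0; 255 0 0 0 0 0 0' 6
```

```text
time_s: 6.48
tool_pos: [0.4852, -0.3592, 0.1834]
ee_rot: [0.269, 3.13, -0.003]
force: [-3.5, -12.0, -2.7]
grip_width: 0.0122
grasp_force: 6.0
```

```bash
python3 -m crank '255 0 -0.1 0 0 0 0; 255 -0.6 0 -1.2 0 0 0; 255 -0.7 0 -1.15 0 0 0; 255 -0.85 0 -1.05 0 0 0; 255 -1 0 -0.9 0 0 0; 255 0 0 0 0 0 0' 6; python3 - <<'E'
from h import *
p=robot.capture("top")
for t in("flap_tab","flap_hinge"): print(t,[(round(r["score"],2),np.round(r["location"],3)) for r in robot.place_of(t,p)])
p=robot.capture("side");save(p,"side1");
for t in("flap_tab","flap_hinge"): print(t,[(round(r["score"],2),np.round(r["location"],3)) for r in robot.place_of(t,p)])
cv2.imwrite("pics/s1.png",cv2.resize(p["frame"][200:400,220:500,::-1],None,fx=2.5,fy=2.5))
E
```

```text
time_s: 7.22
tool_pos: [0.5168, -0.3649, 0.2271]
ee_rot: [0.268, 3.129, -0.002]
force: [-2.1, -5.6, 3.6]
grip_width: 0.0116
grasp_force: 6.0
flap_tab [(0.97, array([ 0.513, -0.362,  0.162])), (0.51, array([ 0.717, -0.295, -0.001])), (0.37, array([0.488, 0.363, 0.04 ]))]
flap_hinge [(0.96, array([ 0.585, -0.376,  0.079]))]
flap_tab [(0.83, array([ 0.512, -0.363,  0.161]))]
flap_hinge [(0.92, array([ 0.58 , -0.378,  0.083])), (0.65, array([ 0.482, -0.357,  0.075])), (0.6, array([0.43 , 0.005, 0.003]))]
```

View pics/s1.png

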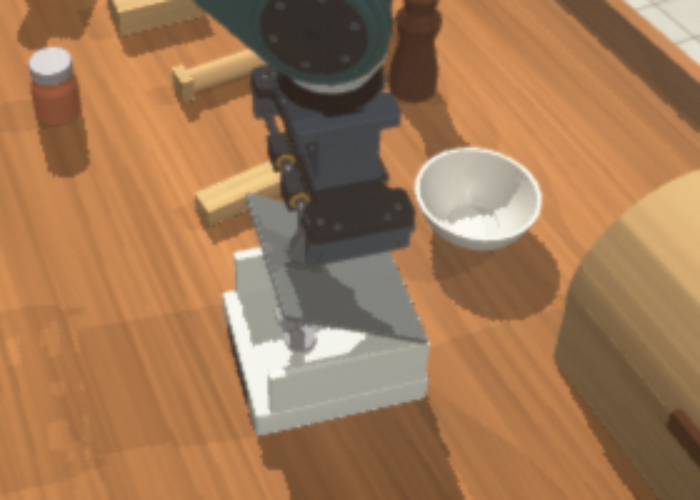

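The crop shows the flap lifted (its edge at about (265,200)), with the tab between the fingers and the toggle visible at (300,335). I'll carry on along the arc.

```bash
python3 -m crank '255 -1.1 0 -0.8 0 0 0; 255 -1.2 0 -0.65 0 0 0; 255 -1.25 0 -0.5 0 0 0; 255 -1.3 0 -0.3 0 0 0; 255 0 0 0 0 0 0' 6;python3 -m crank '255 -1.35 0 -0.15 0 0 0; 255 -1.35 0 0 0 0 0; 255 -1.35 0 0.2 0 0 0; 255 -1.3 0 0.35 0 0 0; 255 -0.7 0 0.25 0 0 0; 255 0 0 0 0 0 0' 6;  python3 - <<'E'
from h import *
p=robot.capture("top");save(p,"top2")
for t in("flap_tab","flap_hinge","toggle_tip"): print(t,[(round(r["score"],2),np.round(r["location"],3)) for r in robot.place_of(t,p)])
p=robot.capture("side")
for t in("flap_tab","flap_hinge","toggle_tip"): print(t,[(round(r["score"],2),np.round(r["location"],3)) for r in robot.place_of(t,p)])
cv2.imwrite("pics/s2.png",cv2.resize(p["frame"][200:400,220:500,::-1],None,fx=2.5,fy=2.5))
E
```

```text
time_s: 8.15
tool_pos: [0.5646, -0.3732, 0.2489]
ee_rot: [0.269, 3.129, -0.002]
force: [0.9, -5.5, 2.4]
grip_width: 0.0118
grasp_force: 6.0
time_s: 8.9
tool_pos: [0.6241, -0.3835, 0.242]
ee_rot: [0.269, 3.129, -0.001]
force: [1.8, -6.2, 0.1]
grip_width: 0.0119
grasp_force: 6.0
flap_tab []
flap_hinge [(0.76, array([ 0.582, -0.378,  0.081]))]
toggle_tip []
flap_tab [(0.66, array([ 0.612, -0.379,  0.18 ]))]
flap_hinge [(0.63, array([ 0.578, -0.378,  0.083]))]
toggle_tip [(0.66, array([ 0.482, -0.354,  0.072])), (0.27, array([0.548, 0.165, 0.   ]))]
```

View pics/s2.png

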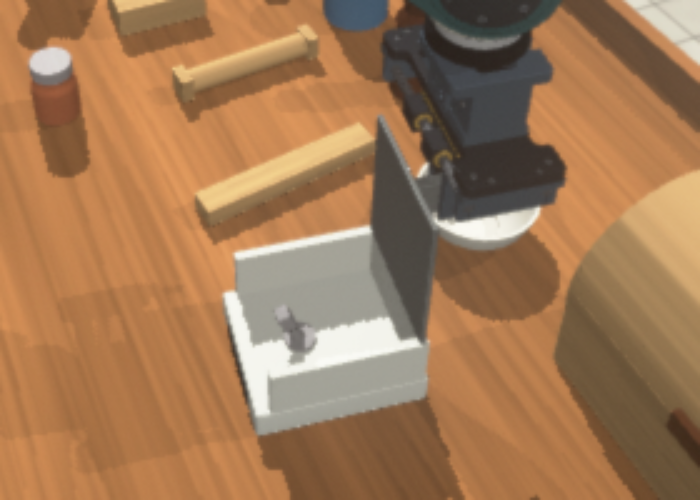

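Flap is upright (its top edge is at about (385,125)), and the toggle at (285,320) leans to the front. Next: release, come back over the flap and push the toggle.

```bash
python3 - <<'E'
from h import *
s=robot.sense();p=np.array(s["tool_pos"]);F=fr(BY)
print(R.from_rotvec(s["ee_rot"]).as_matrix().round(3))
a=p+[0,0,.078]
b=box(-.075,0,0);print(b)
plan([(a,R.from_rotvec(s["ee_rot"]),3),((b[0],b[1],.315),F,4),((b[0],b[1],.135),F,4)])
b2=box(-.029,0,0);plan([((b2[0],b2[1],.132),F,6)],((np.array([b[0],b[1],.132]),F)))
E
```

```text
[[-0.985  0.171  0.001]
 [ 0.171  0.985 -0.001]
 [-0.001 -0.001 -1.   ]]
[ 0.44359441 -0.35323429  0.        ]
0 -0.00 -0.00 -2.60 0.00 0.00 0.00; 0 -0.00 -0.00 -2.60 0.00 0.00 0.00; 0 -0.00 -0.00 -2.60 0.00 0.00 0.00; 
0 4.57 -0.02 0.12 -0.01 0.02 -0.01; 0 4.57 -0.02 0.13 -0.01 0.02 -0.01; 0 4.57 -0.02 0.13 -0.01 0.02 -0.01; 0 4.57 -0.02 0.13 -0.01 0.02 -0.01; 
0 0.00 0.00 4.50 0.00 0.00 0.00; 0 0.00 0.00 4.50 0.00 0.00 0.00; 0 0.00 0.00 4.50 0.00 0.00 0.00; 0 0.00 0.00 4.50 0.00 0.00 0.00; 
0 -0.77 -0.00 0.00 0.00 0.00 0.00; 0 -0.77 -0.00 0.00 0.00 0.00 0.00; 0 -0.77 -0.00 0.00 0.00 0.00 0.00; 0 -0.77 -0.00 0.00 0.00 0.00 0.00; 0 -0.77 -0.00 0.00 0.00 0.00 0.00; 0 -0.77 -0.00 0.00 0.00 0.00 0.00;
```

```bash
python3 -m crank '130 0 0 0 0 0 0; 130 0 0 0 0 0 0; 130 0 0 0 0 0 0; 130 0 0 0 0 0 0; 130 0 0 -2.6 0 0 0; 130 0 0 -2.6 0 0 0; 130 0 0 -2.6 0 0 0; 130 0 0 0 0 0 0' && python3 -m crank '255 4.6 0 0.1 0 0 0; 255 4.6 0 0.1 0 0 0; 255 4.6 0 0.1 0 0 0; 255 4.6 0 0.1 0 0 0; 255 0 0 0 0 0 0; 255 0 0 4.5 0 0 0; 255 0 0 4.5 0 0 0; 255 0 0 4.5 0 0 0; 255 0 0 4.5 0 0 0; 255 0 0 0.3 0 0 0; 255 0 0 0 0 0 0'
```

```text
time_s: 10.3
tool_pos: [0.6243, -0.3834, 0.3224]
ee_rot: [0.269, 3.127, -0.003]
force: [-0.1, -0.1, -1.2]
grip_width: 0.0448
grasp_force: 0.0
time_s: 11.68
tool_pos: [0.4429, -0.3518, 0.1339]
ee_rot: [0.269, 3.13, -0.0]
force: [0.5, -0.6, 0.5]
grip_width: 0.0005
grasp_force: 0.0
```

```bash
python3 -m crank '255 -0.8 0 0 0 0 0; 255 -0.8 0 0 0 0 0; 255 -0.8 0 0 0 0 0; 255 -0.8 0 0 0 0 0; 255 -0.7 0 0 0 0 0; 255 -0.6 0 0 0 0 0; 255 0 0 0 0 0 0'
python3 - <<'E'
from h import *
p=robot.capture("side")
for t in("flap_tab","flap_hinge","toggle_tip"): print(t,[(round(r["score"],2),np.round(r["location"],3)) for r in robot.place_of(t,p)])
cv2.imwrite("pics/s3.png",cv2.resize(p["frame"][200:400,220:500,::-1],None,fx=2.5,fy=2.5))
print(box(-.0009,0,.07),box(-.039,0,.07))
E
```

```text
time_s: 12.55
tool_pos: [0.4865, -0.3591, 0.1329]
ee_rot: [-0.269, -3.129, -0.001]
force: [-4.5, 0.4, 1.4]
grip_width: 0.0004
grasp_force: 2.1
flap_tab [(0.73, array([ 0.612, -0.382,  0.179]))]
flap_hinge [(0.55, array([ 0.582, -0.379,  0.082]))]
toggle_tip []
[ 0.51661313 -0.36584681  0.07      ] [ 0.47906909 -0.35936183  0.07      ]
```

View pics/s3.png

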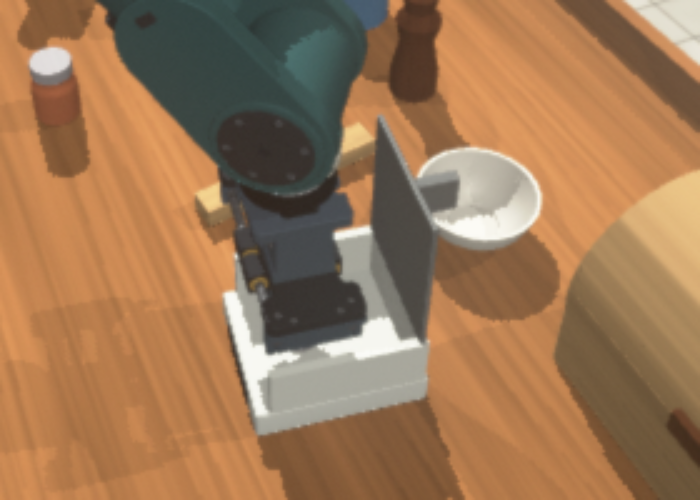

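The toggle is hidden behind the gripper at about (315,310), so I'll find its stop by force.

```bash
for i in 1; do python3 -m crank '255 -0.2 0 0 0 0 0; 255 0 0 0 0 0 0'; python3 -m crank '255 -0.2 0 0 0 0 0; 255 0 0 0 0 0 0'; done
```

```text
time_s: 13.0
tool_pos: [0.4874, -0.3592, 0.1327]
ee_rot: [-0.268, -3.127, -0.002]
force: [-12.3, -0.0, 4.4]
grip_width: 0.0004
grasp_force: 6.5
time_s: 13.25
tool_pos: [0.4882, -0.3593, 0.1325]
ee_rot: [-0.268, -3.124, -0.003]
force: [-22.9, -0.2, 9.9]
grip_width: 0.0005
grasp_force: 11.9
```

The force climbs steeply, so the toggle is at its stop. Back off, rise and check.

```bash
python3 -m crank '255 1.5 0 0 0 0 0; 255 1.5 0 0 0 0 0; 130 1 0 -4.5 0 0 0; 130 0 0 -4.8 0 0 0; 130 0 0 -4.7 0 0 0; 130 0 0 -4.5 0 0 0; 130 0 0 0 0 0 0'
python3 - <<'E'
from h import *
for n in("side","top"):
    p=robot.capture(n)
    for t in("flap_tab","flap_hinge","toggle_tip"): print(t,[(round(r["score"],2),np.round(r["location"],3)) for r in robot.place_of(t,p)])
    W=cloud(p).reshape(-1,3);B=R.from_euler("z",-BY,degrees=True).apply(W-BO)
    m=(abs(B[:,1])<.02)&(abs(B[:,0])<.05)&(B[:,2]>.055)&(B[:,2]<.09);print(n,m.sum(),np.median(B[m],0).round(4) if m.any() else 0)
    m=(abs(B[:,1])<.05)&(abs(B[:,0]-.07)<.05)&(B[:,2]>.10)&(B[:,2]<.21);q=B[m]
    print(m.sum(),[(z,np.round(np.percentile(q[abs(q[:,2]-z)<.01][:,0],[5,25,50]),4)) for z in(.11,.13,.15,.17,.19) if (abs(q[:,2]-z)<.01).sum()>5])
F=fr(BY);s=robot.sense();print(s["tool_pos"],s["ee_rot"],s["time_s"])
E
```

```text
time_s: 14.12
tool_pos: [0.4519, -0.3539, 0.3219]
ee_rot: [0.269, 3.125, -0.006]
force: [0.1, 0.3, 0.1]
grip_width: 0.0443
grasp_force: 0.0
flap_tab [(0.89, array([ 0.612, -0.38 ,  0.183]))]
flap_hinge [(0.63, array([ 0.581, -0.378,  0.083]))]
toggle_tip [(0.54, array([ 0.517, -0.362,  0.07 ]))]
side 72 [-0.0062 -0.002   0.0653]
939 [(0.11, array([0.0615, 0.062 , 0.0622])), (0.13, array([0.0614, 0.0618, 0.062 ])), (0.15, array([0.0612, 0.0616, 0.0619])), (0.17, array([0.0612, 0.0616, 0.0619])), (0.19, array([0.0612, 0.0616, 0.0626]))]
flap_tab [(0.82, array([ 0.61 , -0.38 ,  0.183])), (0.74, array([ 0.584, -0.378,  0.081]))]
flap_hinge [(0.57, array([ 0.581, -0.376,  0.081])), (0.4, array([ 0.613,  0.012, -0.   ]))]
toggle_tip [(0.45, array([ 0.429,  0.003, -0.   ]))]
top 0 0
551 [(0.11, array([0.0622, 0.0626, 0.0631])), (0.13, array([0.062 , 0.0626, 0.063 ])), (0.15, array([0.062 , 0.0625, 0.0628])), (0.17, array([0.0617, 0.0623, 0.0628])), (0.19, array([0.0618, 0.0624, 0.063 ]))]
[ 0.45097913 -0.35293185  0.31726906] [-2.69108700e-01 -3.12885721e+00 -1.40354193e-03] 14.525
```

Toggle is on (tip measured at x=.517, as expected), and the flap stands at 1.57 rad. Now regrip the tab and swing it shut.

```bash
python3 - <<'E'
from h import *
F=fr(BY);b=box(.1,0,0);plan([((b[0],b[1],.322),F,4),((b[0],b[1],.243),F,3)])
a=np.linspace(1.907,.337,13);x=-10.6*np.cos(a);z=10.6*np.sin(a)
print("; ".join("255 %.2f 0 %.2f 0 0 0"%(-u,-w) for u,w in zip(np.diff(x),np.diff(z))))
E
```

```text
0 -4.19 -0.04 -0.12 0.01 -0.02 -0.01; 0 -4.19 -0.04 -0.12 0.01 -0.02 -0.01; 0 -4.19 -0.04 -0.12 0.01 -0.02 -0.01; 0 -4.19 -0.04 -0.12 0.01 -0.02 -0.01; 
0 0.00 0.00 2.63 0.00 0.00 0.00; 0 0.00 0.00 2.63 0.00 0.00 0.00; 0 0.00 0.00 2.63 0.00 0.00 0.00; 
255 1.34 0 -0.37 0 0 0; 255 1.37 0 -0.19 0 0 0; 255 1.39 0 -0.01 0 0 0; 255 1.38 0 0.17 0 0 0; 255 1.34 0 0.35 0 0 0; 255 1.29 0 0.52 0 0 0; 255 1.21 0 0.68 0 0 0; 255 1.11 0 0.83 0 0 0; 255 0.99 0 0.97 0 0 0; 255 0.85 0 1.09 0 0 0; 255 0.70 0 1.19 0 0 0; 255 0.54 0 1.28 0 0 0
```

```bash
python3 -m crank '130 -4.2 0 -0.2 0 0 0; 130 -4.2 0 -0.2 0 0 0; 130 -4.2 0 -0.1 0 0 0; 130 -4.2 0 -0.1 0 0 0; 130 0 -0.1 2.6 0 0 0; 130 0 0 2.7 0 0 0; 130 0 0 2.7 0 0 0; 255 0 0 0 0 0 0; 255 0 0 0 0 0 0; 255 0 0 0 0 0 0; 255 0 0 0 0 0 0; 255 0 0 0 0 0 0' 6; python3 -m crank '255 0 0 0 0 0 0'
```

```text
time_s: 16.02
tool_pos: [0.6171, -0.3825, 0.2455]
ee_rot: [0.269, 3.129, 0.0]
force: [0.9, 4.9, 5.3]
grip_width: 0.0118
grasp_force: 6.0
time_s: 16.15
tool_pos: [0.6171, -0.3825, 0.2454]
ee_rot: [0.269, 3.129, 0.0]
force: [0.2, 5.2, 5.6]
grip_width: 0.0122
grasp_force: 6.0
```

```bash
python3 -m crank '255 1.35 0 -0.35 0 0 0; 255 1.35 0 -0.2 0 0 0; 255 1.4 0 0 0 0 0; 255 1.4 0 0.15 0 0 0; 255 1.35 0 0.35 0 0 0; 255 1.3 0 0.5 0 0 0; 255 0 0 0 0 0 0' && python3 -m crank '255 1.2 0 0.7 0 0 0; 255 1.1 0 0.85 0 0 0; 255 1 0 0.95 0 0 0; 255 0.85 0 1.1 0 0 0; 255 0.7 0 1.2 0 0 0; 255 0 0 0 0 0 0'
```

```text
time_s: 17.02
tool_pos: [0.535, -0.3684, 0.2396]
ee_rot: [-0.269, -3.128, -0.001]
force: [-2.1, 6.0, 1.8]
grip_width: 0.0119
grasp_force: 6.0
time_s: 17.77
tool_pos: [0.4881, -0.3603, 0.1912]
ee_rot: [-0.269, -3.129, -0.001]
force: [-0.3, 5.2, -2.8]
grip_width: 0.012
grasp_force: 6.0
```

```bash
python3 -m crank '255 0.5 0 1.2 0 0 0; 255 0 0 0.3 0 0 0; 255 0 0 0.3 0 0 0; 255 0 0 0 0 0 0';  python3 - <<'E'
from h import *
for n in("side","top"):
    p=robot.capture(n)
    W=cloud(p).reshape(-1,3);B=R.from_euler("z",-BY,degrees=True).apply(W-BO)
    for x in(-.06,.05):
        m=(abs(abs(B[:,1])-.045)<.015)&(abs(B[:,0]-x)<.01)&(B[:,2]>.07)&(B[:,2]<.11);print(n,x,m.sum(),np.median(B[m],0).round(4) if m.any() else 0)
E
```

```text
time_s: 18.27
tool_pos: [0.4832, -0.3594, 0.1738]
ee_rot: [-0.269, -3.128, -0.002]
force: [-3.1, 4.5, -1.1]
grip_width: 0.012
grasp_force: 6.0
side -0.06 213 [-0.0614 -0.0365  0.0869]
side 0.05 213 [ 0.0499 -0.0345  0.0855]
top -0.06 68 [-0.0622  0.0431  0.0872]
top 0.05 86 [0.0493 0.0456 0.0862]
```

```bash
python3 -m crank '255 0 0 0.2 0 0 0; 255 0 0 0 0 0 0' 10; python3 -m crank '255 0 0 0.2 0 0 0; 255 0 0 0 0 0 0';python3 -m crank '255 0 0 0.2 0 0 0; 255 0 0 0 0 0 0'
```

```text
time_s: 18.62
tool_pos: [0.4832, -0.3594, 0.1721]
ee_rot: [-0.269, -3.128, -0.002]
force: [-6.1, 6.6, 3.4]
grip_width: 0.0121
grasp_force: 10.0
time_s: 18.88
tool_pos: [0.4839, -0.3596, 0.1708]
ee_rot: [-0.269, -3.129, -0.001]
force: [-3.6, 8.6, 8.9]
grip_width: 0.0118
grasp_force: 10.0
time_s: 19.12
tool_pos: [0.4843, -0.3596, 0.169]
ee_rot: [0.269, 3.13, 0.001]
force: [0.1, 11.5, 11.4]
grip_width: 0.012
grasp_force: 10.0
```

```bash
python3 -m crank '130 0 0 -0.3 0 0 0; 130 0 0 0 0 0 0; 130 0 0 0 0 0 0; 130 0 0 0 0 0 0; 60 0 0 -4 0 0 0; 0 0 0 -4.5 0 0 0; 0 0 0 -4.5 0 0 0; 0 0 0 0 0 0 0'
python3 - <<'E'
from h import *
for n in("side","top"):
    p=robot.capture(n)
    W=cloud(p).reshape(-1,3);B=R.from_euler("z",-BY,degrees=True).apply(W-BO)
    for x in(-.06,.05):
        m=(abs(abs(B[:,1])-.045)<.015)&(abs(B[:,0]-x)<.01)&(B[:,2]>.07)&(B[:,2]<.11);print(n,x,m.sum(),np.median(B[m],0).round(4) if m.any() else 0)
    for t in("gauge_grip","gauge","block","stand","flap_tab"): print(t,[(round(r["score"],2),np.round(r["location"],3)) for r in robot.place_of(t,p)][:1])
G=np.array([.429,.361,.1555]);Q=fr(3.5,.5);z=Q.as_matrix()[:,2];F=fr(-3)
print(z)
t0=G-.06*z
plan([((.56,-.15,.31),fr(BY),4),((.52,.1,.32),fr(3.5,.2),5),(t0-.12*z,Q,6),(t0,Q,3)])
E
```

```text
time_s: 20.12
tool_pos: [0.4846, -0.3606, 0.3043]
ee_rot: [0.269, 3.125, -0.005]
force: [0.3, 0.2, -0.6]
grip_width: 0.0819
grasp_force: 0.0
side -0.06 233 [-0.0598 -0.0341  0.085 ]
side 0.05 216 [ 0.0501 -0.0327  0.0852]
gauge_grip []
gauge [(0.57, array([0.487, 0.366, 0.042]))]
block [(0.57, array([ 0.482, -0.357,  0.116]))]
stand [(0.58, array([0.489, 0.363, 0.   ]))]
flap_tab [(0.91, array([ 0.481, -0.355,  0.114]))]
top -0.06 92 [-0.0604  0.0451  0.0861]
top 0.05 84 [0.0515 0.045  0.0854]
gauge_grip [(0.66, array([0.429, 0.358, 0.154]))]
gauge [(0.8, array([0.49 , 0.362, 0.043]))]
block [(0.86, array([ 0.55 ,  0.167, -0.002]))]
stand [(0.71, array([ 0.486,  0.365, -0.   ]))]
flap_tab [(0.89, array([ 0.48 , -0.36 ,  0.117]))]
[ 0.47853131  0.02926823 -0.87758256]
0 -0.99 5.49 -0.24 0.00 -0.00 -0.01; 0 -0.99 5.49 -0.24 0.00 -0.00 -0.01; 0 -0.99 5.49 -0.24 0.00 -0.00 -0.01; 0 -0.99 5.49 -0.24 0.00 -0.00 -0.01; 
0 1.64 4.79 -0.20 -0.27 -2.28 -2.65; 0 1.41 4.86 -0.24 -0.27 -2.28 -2.65; 0 1.17 4.92 -0.27 -0.27 -2.28 -2.65; 0 0.93 4.97 -0.29 -0.27 -2.28 -2.65; 0 0.69 5.01 -0.29 -0.27 -2.28 -2.65; 
0 2.65 4.43 -0.43 0.00 -2.86 0.00; 0 2.63 4.43 -0.56 0.00 -2.86 0.00; 0 2.60 4.43 -0.69 0.00 -2.86 0.00; 0 2.56 4.43 -0.82 0.00 -2.86 0.00; 0 2.52 4.43 -0.95 0.00 -2.86 0.00; 0 2.47 4.43 -1.07 0.00 -2.86 0.00; 
0 -0.00 0.00 4.00 0.00 0.00 0.00; 0 -0.00 0.00 4.00 0.00 0.00 0.00; 0 -0.00 0.00 4.00 0.00 0.00 0.00;
```

```bash
python3 -m crank '0 -1 5.5 -0.25 0 0 0; 0 -1 5.5 -0.25 0 0 0; 0 -1 5.5 -0.25 0 0 0; 0 -1 5.5 -0.25 0 0 0; 0 1.6 4.8 -0.2 -0.3 -2.3 -2.7; 0 1.4 4.9 -0.2 -0.3 -2.3 -2.7; 0 1.2 4.9 -0.3 -0.3 -2.3 -2.7; 0 0.9 5 -0.3 -0.3 -2.3 -2.7; 0 0.7 5 -0.3 -0.3 -2.3 -2.7; 0 0 0 0 0 0 0'
python3 - <<'E'
from h import *
G=np.array([.429,.3605,.1555]);Q=fr(3.5,.5);z=Q.as_matrix()[:,2]
t0=G-.06*z
plan([(t0-.08*z,Q,6),(t0,Q,3)])
print(robot.sense()["qpos"])
E
```

```text
time_s: 21.98
tool_pos: [0.5198, 0.1029, 0.3213]
ee_rot: [-0.101, 2.937, 0.014]
force: [0.4, -0.3, 0.3]
grip_width: 0.091
grasp_force: 0.0
0 2.43 4.40 0.24 0.05 -2.84 0.06; 0 2.44 4.39 0.12 0.05 -2.84 0.06; 0 2.45 4.39 -0.01 0.05 -2.84 0.06; 0 2.45 4.39 -0.13 0.05 -2.84 0.06; 0 2.45 4.38 -0.26 0.05 -2.84 0.06; 0 2.44 4.38 -0.38 0.05 -2.84 0.06; 
0 -0.00 0.00 2.67 0.00 0.00 0.00; 0 -0.00 0.00 2.67 0.00 0.00 0.00; 0 -0.00 0.00 2.67 0.00 0.00 0.00; 
[ 0.15686728  0.00978397  2.1315854  -0.02129664  0.79820159 -1.46951089]
```

```bash
python3 -m crank '0 2.4 4.4 0.2 0 -2.8 0; 0 2.4 4.4 0.1 0 -2.8 0; 0 2.4 4.4 0 0 -2.8 0; 0 2.5 4.4 -0.1 0 -2.8 0; 0 2.5 4.4 -0.2 0 -2.8 0; 0 2.5 4.4 -0.4 0 -2.9 0; 0 0 0 0 0 0 0; 0 0 0 0 0 0 0'
python3 - <<'E'
from h import *
G=np.array([.429,.3605,.1555]);Q=fr(3.5,.5);z=Q.as_matrix()[:,2]
plan([(G-.06*z,Q,3)])
s=robot.sense();print(s["qpos"]); 
p=robot.capture("side")
print([(round(r["score"],2),np.round(r["location"],3)) for r in robot.place_of("gauge_grip",p)])
cv2.imwrite("pics/s4.png",cv2.resize(p["frame"][60:260,120:400,::-1],None,fx=2.5,fy=2.5))
E
```

```text
time_s: 22.98
tool_pos: [0.3631, 0.3544, 0.2782]
ee_rot: [-0.086, 2.644, 0.024]
force: [0.4, -1.4, -0.5]
grip_width: 0.0914
grasp_force: 0.0
0 0.02 0.06 2.65 0.06 -0.07 0.05; 0 0.02 0.06 2.65 0.06 -0.07 0.05; 0 0.02 0.07 2.65 0.06 -0.07 0.05; 
[ 0.85388525  0.01598875  2.26031182 -0.64129245  0.5981911  -0.29296757]
[(0.7, array([0.43 , 0.357, 0.156]))]
```

View pics/s4.png

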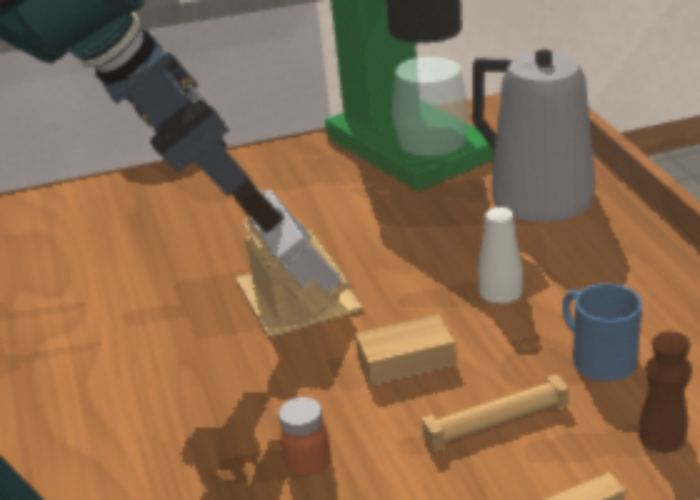

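The gripper is lined up with the leaning handle, at about (262,210). Descend and close softly.

```bash
python3 -m crank '0 0 0 2.6 0 0 0; 0 0 0 2.6 0 0 0; 0 0 0 2.7 0 0 0; 120 0 0 0 0 0 0; 200 0 0 0 0 0 0; 200 0 0 0 0 0 0; 200 0 0 0 0 0 0; 200 0 0 0 0 0 0; 200 0 0 0 0 0 0; 200 0 0 0 0 0 0' 5
```

```text
time_s: 24.32
tool_pos: [0.4003, 0.3577, 0.2089]
ee_rot: [-0.086, 2.643, 0.026]
force: [-2.0, 2.4, 1.2]
grip_width: 0.03
grasp_force: 5.0
```

```bash
python3 -m crank '255 0 0 0 0 0 0; 255 0 0 0 0 0 0; 255 -0.48 0 -0.88 0 0 0; 255 -0.96 0 -1.75 0 0 0; 255 -0.96 0 -1.75 0 0 0; 255 0 0 0 0 0 0' 25; python3 -m crank '255 -1.44 0 -2.6 0 0 0; 255 -1.44 0 -2.6 0 0 0; 255 -1.44 0 -2.6 0 0 0; 255 0 0 0 0 0 0; 255 0 0 0 0 0 0'
python3 - <<'E'
from h import *
s=robot.sense();print(s["tool_pos"],s["force"])
for n in("side","top"):
    p=robot.capture(n)
    for t in("gauge_grip","gauge","foot_tip","block"): print(n,t,[(round(r["score"],2),np.round(r["location"],3)) for r in robot.place_of(t,p)][:2])
print(np.array(s["tool_pos"])+R.from_rotvec(s["ee_rot"]).apply([0,0,.06]))
F=fr(-3);B=np.array([.549,.1655,0])
plan([((.46,.28,.36),F,5),((B[0],B[1],.30),F,4)])
E
```

```text
time_s: 25.08
tool_pos: [0.4008, 0.3575, 0.2601]
ee_rot: [-0.084, 2.642, 0.026]
force: [-0.6, 0.3, -4.5]
grip_width: 0.03
grasp_force: 25.0
time_s: 25.7
tool_pos: [0.4008, 0.3566, 0.3461]
ee_rot: [-0.085, 2.645, 0.023]
force: [0.6, -1.1, -4.3]
grip_width: 0.0296
grasp_force: 25.0
[0.40082983 0.35662559 0.34609522] [ 0.61998364 -1.0619583  -4.29134001]
side gauge_grip [(0.73, array([0.548, 0.162, 0.001])), (0.63, array([0.43 , 0.357, 0.29 ]))]
side gauge [(0.61, array([0.487, 0.364, 0.178]))]
side foot_tip []
side block [(0.95, array([0.548, 0.163, 0.   ]))]
top gauge_grip [(0.69, array([0.429, 0.357, 0.295]))]
top gauge [(0.57, array([0.491, 0.362, 0.178]))]
top foot_tip [(0.52, array([0.485, 0.364, 0.187]))]
top block [(0.97, array([0.548, 0.166, 0.001]))]
[0.42928349 0.35851182 0.29330478]
0 -1.06 -1.62 0.29 0.36 5.68 1.31; 0 -1.12 -1.59 0.19 0.36 5.68 1.31; 0 -1.17 -1.56 0.09 0.36 5.68 1.31; 0 -1.21 -1.54 -0.02 0.36 5.68 1.31; 0 -1.24 -1.51 -0.13 0.36 5.68 1.31; 
0 -2.37 -2.74 1.50 0.00 0.00 0.00; 0 -2.37 -2.74 1.50 0.00 0.00 0.00; 0 -2.37 -2.74 1.50 0.00 0.00 0.00; 0 -2.37 -2.74 1.50 0.00 0.00 0.00;
```

```bash
python3 -m crank '255 -1.1 -1.6 0.3 0.4 5.7 1.3; 255 -1.1 -1.6 0.2 0.4 5.7 1.3; 255 -1.2 -1.55 0.1 0.4 5.7 1.3; 255 -1.2 -1.5 0 0.4 5.7 1.3; 255 -1.25 -1.5 -0.1 0.4 5.7 1.3; 255 -2.4 -2.7 0.75 0 0 0; 255 -2.4 -2.7 1.25 0 0 0; 255 -2.4 -2.7 2 0 0 0; 255 -2.4 -2.7 2 0 0 0; 255 0 0 0 0 0 0; 255 0 0 0 0 0 0; 255 0 0 0 0 0 0' 25
cat > m.py <<'E'
from h import *
s=robot.sense();rot=R.from_rotvec(s["ee_rot"]);tp=np.array(s["tool_pos"]);print(tp.round(4),rot.as_matrix().round(3).tolist(),s["force"])
for n in("top","side"):
    p=robot.capture(n);save(p,"place_"+n)
    for t in("gauge_grip","gauge","foot_tip","block"): print(n,t,[(round(r["score"],2),np.round(r["location"],4)) for r in robot.place_of(t,p)][:2])
    W=cloud(p).reshape(-1,3)
    base=tp[2]-.188
    for nm,c,z0,z1,r in(("bridge",tp,base+.086,base+.096,.085),("block",(.549,.165),.033,.043,.075)):
        m=(np.hypot(W[:,0]-c[0],W[:,1]-c[1])<r)&(W[:,2]>z0)&(W[:,2]<z1);q=W[m]
        if m.sum()>20: 
            rc=cv2.minAreaRect((q[:,:2]*1000).astype(np.float32));print(n,nm,m.sum(),[np.round(x,1) for x in rc],np.median(q[:,2]).round(4))
            if nm=="bridge":
                k=np.polyfit(q[:,1],q[:,2],1);print("roll slope z/y",k[0].round(3), "zrange",np.percentile(q[:,2],[5,95]).round(4))
E
python3 m.py
```

```text
time_s: 27.7
tool_pos: [0.5507, 0.1682, 0.3007]
ee_rot: [-0.081, -3.14, 0.005]
force: [0.7, -0.1, -5.0]
grip_width: 0.0297
grasp_force: 25.0
[0.5507 0.1682 0.3007] [[-0.999, 0.051, -0.0], [0.051, 0.999, -0.003], [0.0, -0.003, -1.0]] [ 0.67542049 -0.10957613 -4.98907717]
top gauge_grip []
top gauge []
top foot_tip []
top block [(0.66, array([ 0.5483,  0.166 , -0.0007]))]
top bridge 36 [array([529. , 119.4]), array([34. , 14.4]), np.float64(57.2)] 0.2036
roll slope z/y 0.014 zrange [0.2005 0.2068]
top block 86 [array([520.9, 143. ]), array([16.2, 51.7]), np.float64(86.3)] 0.0379
side gauge_grip [(0.67, array([0.5498, 0.1652, 0.2356])), (0.32, array([ 0.7195, -0.2913, -0.002 ]))]
side gauge [(0.73, array([0.5471, 0.1682, 0.1101]))]
side foot_tip []
side block [(0.72, array([ 0.5479,  0.1628, -0.0028])), (0.37, array([ 0.4829, -0.3569,  0.1128]))]
side bridge 269 [array([546.9, 165.2]), array([144.8,  43.4]), np.float64(87.6)] 0.2021
roll slope z/y -0.001 zrange [0.1997 0.2059]
side block 474 [array([548.7, 162.1]), array([ 71.1, 109.4]), np.float64(86.9)] 0.0369
```

```bash
python3 -m crank '255 0.15 -0.3 2.5 0 0 0; 255 0 0 2.5 0 0 0; 255 0 0 0 0 0 0; 255 0 0 0 0 0 0'; python3 - <<'E'
from h import *
p=robot.capture("side");s=robot.sense();tp=s["tool_pos"];print(tp)
W=cloud(p).reshape(-1,3);q=W[(np.hypot(W[:,0]-tp[0],W[:,1]-tp[1])<.085)&(abs(abs(W[:,1]-tp[1])-.05)<.02)&(abs(W[:,2]-(tp[2]-.099))<.012)]
A=np.c_[q[:,:2]-q[:,:2].mean(0),np.ones(len(q))]
for _ in range(4):
    k=np.linalg.lstsq(A,q[:,2],rcond=None)[0];e=abs(A@k-q[:,2])<.003;A=A[e];q=q[e]
print("bridge top plane slopes",k.round(3),len(q),"soles z",k[2]-.092)
rc=cv2.minAreaRect((q[:,:2]*1000).astype(np.float32));print(rc)
cv2.imwrite("pics/s5.png",cv2.resize(p["frame"][90:250,180:400,::-1],None,fx=3,fy=3))
E
```

```text
time_s: 28.7
tool_pos: [0.5495, 0.1646, 0.251]
ee_rot: [-0.082, -3.14, 0.005]
force: [0.7, -0.1, -4.5]
grip_width: 0.0301
grasp_force: 25.0
[0.54964468 0.16462347 0.25123167]
bridge top plane slopes [ 0.034 -0.     0.152] 132 soles z 0.059978655211546855
((545.920654296875, 163.25167846679688), (137.92068481445312, 43.28340530395508), 87.16545104980469)
```

View pics/s5.png

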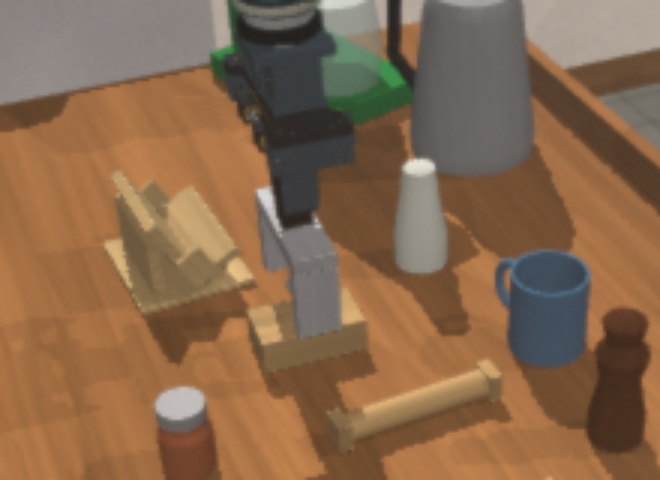

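```bash
python3 - <<'E'
import numpy as np
from h import *
def pl(W,c,r,z0,z1,ymin=0):
    q=W[(np.hypot(W[:,0]-c[0],W[:,1]-c[1])<r)&(W[:,2]>z0)&(W[:,2]<z1)]
    A=np.c_[q[:,:2]-q[:,:2].mean(0),np.ones(len(q))]
    for _ in range(4):
        k=np.linalg.lstsq(A,q[:,2],rcond=None)[0];e=abs(A@k-q[:,2])<.003;A=A[e];q=q[e]
    return k.round(4),len(q)
W=np.load("side0.npy").reshape(-1,3)
print("block0",pl(W,(.549,.164),.03,.03,.046))
for n in("side","side","top"):
    p=robot.capture(n);W=cloud(p).reshape(-1,3);q=W[abs(abs(W[:,1]-.1646)-.05)<.02]
    print(n,pl(q,(.5496,.1646),.08,.142,.162))
E
```

```text
block0 (array([-0.0199,  0.0073,  0.0372]), 164)
side (array([ 0.0276, -0.0042,  0.1526]), 149)
side (array([ 0.0214, -0.0008,  0.1527]), 145)
top (array([0.2465, 0.1228, 0.1534]), 21)
```

```bash
python3 -m crank '255 -0.45 0 0 0 1.5 0; 255 0 0 1.5 0 0 0; 255 0 0 1.5 0 0 0; 255 0 0 1 0 0 0; 255 0 0 0.8 0 0 0; 255 0 0 0 0 0 0; 255 0 0 0 0 0 0'; python3 - <<'E'
from h import *
s=robot.sense();print(np.round(s["force"],2),np.round(s["moment"],2),s["tool_pos"])
for n in("side","top"):
    p=robot.capture(n);W=cloud(p).reshape(-1,3);q=W[(np.hypot(W[:,0]-.549,W[:,1]-.165)<.085)&(abs(abs(W[:,1]-.165)-.05)<.02)&(abs(W[:,2]-.104)<.012)]
    A=np.c_[q[:,:2]-q[:,:2].mean(0),np.ones(len(q))]
    for _ in range(4):
        k=np.linalg.lstsq(A,q[:,2],rcond=None)[0];e=abs(A@k-q[:,2])<.003;A=A[e];q=q[e]
    print(n,k.round(3),len(q),cv2.minAreaRect((q[:,:2]*1000).astype(np.float32)))
    for t in("gauge","gauge_grip","block"): print(n,t,[(round(r["score"],2),np.round(r["location"],4)) for r in robot.place_of(t,p)][:2])
E
```

```text
time_s: 29.78
tool_pos: [0.5524, 0.1642, 0.2024]
ee_rot: [-0.081, -3.113, 0.004]
force: [-1.0, 0.5, -2.9]
grip_width: 0.0299
grasp_force: 25.0
[-0.95  0.51 -2.9 ] [-0.01  0.2   0.04] [0.55237503 0.16419361 0.20236112]
side [0.026 0.003 0.104] 130 ((545.623046875, 164.18316650390625), (137.76412963867188, 43.191410064697266), 87.98905181884766)
side gauge [(0.6, array([0.5442, 0.1648, 0.0136]))]
side gauge_grip [(0.87, array([0.5539, 0.1649, 0.1405]))]
side block [(0.93, array([ 0.5458,  0.1635, -0.0015]))]
top [ 0.256 -0.118  0.105] 21 ((526.7443237304688, 109.71266174316406), (24.494565963745117, 8.980130195617676), 76.5166015625)
top gauge [(0.17, array([ 0.4816, -0.3571,  0.1139]))]
top gauge_grip []
top block []
```

```bash
python3 -m crank '255 0 0 -2 0 0 0; 255 0.1 -0.1 0 0 -1.5 0; 255 0 0 0 0 0 0; 255 0 0 1.5 0 0 0; 255 0 0 1.1 0 0 0; 255 0 0 0 0 0 0; 255 0 0 0 0 0 0'; python3 - <<'E'
from h import *
s=robot.sense();print(np.round(s["force"],2),np.round(s["moment"],3),s["tool_pos"])
for i in range(2):
    p=robot.capture("side");W=cloud(p).reshape(-1,3);q=W[(np.hypot(W[:,0]-.549,W[:,1]-.165)<.085)&(abs(abs(W[:,1]-.165)-.05)<.02)&(abs(W[:,2]-.098)<.012)]
    A=np.c_[q[:,:2]-q[:,:2].mean(0),np.ones(len(q))]
    for _ in range(4):
        k=np.linalg.lstsq(A,q[:,2],rcond=None)[0];e=abs(A@k-q[:,2])<.003;A=A[e];q=q[e]
    print(k.round(3),len(q),cv2.minAreaRect((q[:,:2]*1000).astype(np.float32)))
    for t in("gauge","gauge_grip","block"): print(t,[(round(r["score"],2),np.round(r["location"],4)) for r in robot.place_of(t,p)][:2])
E
```

```text
time_s: 31.05
tool_pos: [0.5515, 0.1631, 0.1958]
ee_rot: [-0.082, -3.138, 0.006]
force: [-0.8, -0.1, -2.6]
grip_width: 0.0298
grasp_force: 25.0
[-0.82 -0.06 -2.58] [-0.01   0.241 -0.063] [0.55151458 0.16308542 0.19580932]
[ 0.007 -0.009  0.098] 136 ((546.5377197265625, 164.07180786132812), (139.00035095214844, 44.16426086425781), 88.54450225830078)
gauge [(0.58, array([0.5481, 0.1627, 0.0058]))]
gauge_grip [(0.83, array([0.5518, 0.1628, 0.1327]))]
block [(0.63, array([ 5.512e-01,  1.626e-01, -1.000e-04]))]
[ 0.038 -0.003  0.098] 129 ((548.3430786132812, 163.24024963378906), (137.1438751220703, 43.679630279541016), 86.97119903564453)
gauge [(0.97, array([0.5524, 0.1657, 0.0035])), (0.34, array([0.5518, 0.1623, 0.1334]))]
gauge_grip [(0.66, array([0.5505, 0.1602, 0.1328])), (0.62, array([0.4285, 0.0059, 0.0047]))]
block [(0.67, array([ 0.5483,  0.1618, -0.0051]))]
```

```bash
python3 -m crank '255 0 0 0.2 0 0 0; 255 0 0 0.1 0 0 0; 255 0 0 0 0 0 0'; python3 -m crank '255 0 0 0.1 0 0 0; 255 0 0 0 0 0 0';python3 -m crank '255 0 0 0.1 0 0 0; 255 0 0 0 0 0 0'
```

```text
time_s: 31.82
tool_pos: [0.5518, 0.1632, 0.1931]
ee_rot: [-0.082, -3.14, 0.006]
force: [0.9, 0.1, -3.4]
grip_width: 0.0301
grasp_force: 25.0
time_s: 32.08
tool_pos: [0.5518, 0.1631, 0.1921]
ee_rot: [-0.082, -3.14, 0.006]
force: [1.2, 0.4, -2.9]
grip_width: 0.0298
grasp_force: 25.0
time_s: 32.33
tool_pos: [0.5517, 0.1631, 0.1911]
ee_rot: [-0.082, -3.139, 0.006]
force: [0.6, 0.3, -2.6]
grip_width: 0.0299
grasp_force: 25.0
```

```bash
for i in 1; do python3 -m crank '255 0 0 0.1 0 0 0; 255 0 0 0 0 0 0'; python3 -m crank '255 0 0 0.1 0 0 0; 255 0 0 0 0 0 0'; done | grep -E "tool_pos|force: \["; python3 - <<'E'
from h import *
print(np.round(robot.sense()["moment"],3))
E
```

```text
tool_pos: [0.5517, 0.1631, 0.1901]
force: [0.8, 0.1, -2.8]
tool_pos: [0.5517, 0.1631, 0.1891]
force: [1.9, 0.8, -4.1]
[ 0.133 -0.175 -0.003]
```

```bash
(python3 -m crank '255 0 0 0.1 0 0 0; 255 0 0 0 0 0 0'; python3 -m crank '255 0 0 0.1 0 0 0; 255 0 0 0 0 0 0') | grep -E "tool_pos|force: \["
```

```text
tool_pos: [0.5519, 0.163, 0.1887]
force: [-2.7, -2.8, 7.5]
tool_pos: [0.5523, 0.1629, 0.1886]
force: [-5.2, -7.1, 19.8]
```

```bash
python3 -m crank '255 0 0 -0.15 0 0 0; 255 0 0 0 0 0 0'; python3 -m crank '255 0 0 0 0 0 0; 130 0 0 0 0 0 0; 80 0 0 0 0 0 0; 80 0 0 0 0 0 0; 80 0 0 0 0 0 0; 80 0 0 0 0 0 0' 3; python3 -m crank '80 0 0 -1 0 0 0; 80 0 0 -2 0 0 0; 80 0 0 -3 0 0 0; 80 0 0 -5 0 0 0; 80 0 0 -5 0 0 0; 0 6 0 -1 0 0 0; 0 6 -2 0 0 0 0; 0 0 -4 0 0 0 0; 0 0 0 0 0 0 0'
python3 - <<'E'
from h import *
for n in("side","top"):
    p=robot.capture(n);save(p,"fin_"+n)
    for t in("gauge","gauge_grip","block","flap_tab"): print(n,t,[(round(r["score"],2),np.round(r["location"],4)) for r in robot.place_of(t,p)][:1])
    W=cloud(p).reshape(-1,3)
    for nm,z0,z1 in(("handle",.146,.156),("bridge",.087,.097),("block",.033,.043)):
        m=(np.hypot(W[:,0]-.549,W[:,1]-.165)<.085)&(W[:,2]>z0)&(W[:,2]<z1);q=W[m]
        if m.sum()>15: print(n,nm,m.sum(),cv2.minAreaRect((q[:,:2]*1000).astype(np.float32)),np.median(q,0).round(4))
a,b=[cv2.imread("pics/fin_%s.png"%n) for n in("side","top")]
cv2.imwrite("pics/f.png",np.hstack([cv2.resize(a[90:260,200:370],(400,400)),cv2.resize(b[150:290,170:310],(400,400))]))
E
```

```text
time_s: 33.58
tool_pos: [0.5518, 0.1631, 0.1887]
ee_rot: [-0.082, -3.14, 0.006]
force: [-0.2, -2.5, 1.9]
grip_width: 0.0296
grasp_force: 25.0
time_s: 34.33
tool_pos: [0.5517, 0.1631, 0.1886]
ee_rot: [-0.082, -3.139, 0.006]
force: [0.7, -0.2, 0.3]
grip_width: 0.0625
grasp_force: 0.0
time_s: 35.45
tool_pos: [0.4291, 0.109, 0.3606]
ee_rot: [0.084, 3.139, -0.005]
force: [0.4, 0.0, 0.6]
grip_width: 0.0912
grasp_force: 0.0
side gauge [(0.61, array([ 0.5479,  0.1655, -0.0014]))]
side gauge_grip [(0.89, array([0.5497, 0.1622, 0.1243]))]
side block [(0.7, array([ 0.5808, -0.3767,  0.0841]))]
side flap_tab [(0.85, array([ 0.4805, -0.3567,  0.1116]))]
side handle 67 ((547.8046264648438, 160.76934814453125), (32.03118133544922, 29.18565559387207), 85.88790893554688) [0.5475 0.1596 0.1505]
side bridge 271 ((547.4262084960938, 158.77032470703125), (142.44093322753906, 43.57259750366211), 87.37066650390625) [0.5413 0.1309 0.0903]
side block 300 ((542.9644165039062, 152.29449462890625), (118.86614227294922, 122.9428939819336), 62.772762298583984) [0.5271 0.157  0.0373]
top gauge [(0.66, array([ 0.5179, -0.3641,  0.0022]))]
top gauge_grip [(0.75, array([0.5488, 0.1623, 0.1302]))]
top block []
top flap_tab [(0.79, array([ 0.4859, -0.356 ,  0.1163]))]
top handle 91 ((552.9459228515625, 164.79129028320312), (30.74199104309082, 20.674455642700195), 89.97402954101562) [0.5536 0.1653 0.1516]
top bridge 222 ((560.2212524414062, 164.84121704101562), (30.023788452148438, 139.68699645996094), 1.4128236770629883) [0.5613 0.2082 0.0915]
top block 177 ((587.780517578125, 142.83834838867188), (109.17573547363281, 30.794750213623047), 74.5575180053711) [0.5931 0.1605 0.0386]
```

View pics/f.png

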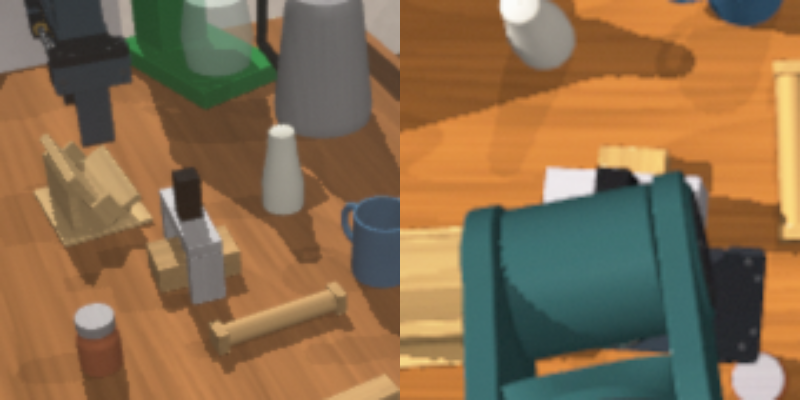

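The gauge stands upright astride the block: in the left panel it is at (195,240), with its handle at (187,190). The measured handle top (0.151 m) and bridge top (0.091 m) match soles flat at z = 0. The gripper is clear.

```bash
python3 -c "
from cell import robot
print(robot.hand_in())"
```

```text
the job is handed in; nothing more can be done
None
```

I switched the readout box on and shut its flap, stood the bridge gauge upright astride the middle of the oak block, let go, and handed the job in at about 36 s; the verdict was not shown.

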